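Bring the ink round the corner to the writer's place

ROBOT

A 6-joint arm with a two-finger parallel gripper is mounted at the origin on the work surface. World frame = base frame: x ahead of the robot, y to its left, z up, the work surface at z = 0. Lengths are in m, angles in rad, forces in N, time in s.
With the tool pointing down it reaches from about 0.225 to 0.875 m from the base axis. Payload 3.4 kg.
Tool frame: the origin (TCP) lies at the very end of the fingers, on their centre line; the grasp point (between the pads) lies 19 mm behind it (manip.grasp_offset is the distance from the TCP to the grasp point, in m); x points along the fingers, y is the direction in which the jaws open and shut, and the axes are right-handed (so a half turn about x gives the same grasp; the last joint's range is limited). The gripper opens to 85 mm and grips with 20 to 120 N. Pads are 22 mm wide; open, the fingers measure 114 mm over their backs; the gripper's body (76 mm by 85 mm) begins 54 mm behind the grasp point. The pads swing forward as they close: fully open they stand 13 mm farther back than shut.
Start: joints at [-1.347, 0.276, 1.505, -0, 1.361, -0.121], TCP at [0.194, -0.541, 0.231] pointing down, gripper open.
Joint ranges: [-2.89, 2.89], [-0.75, 2.08], [0.22, 2.7], [-1.18, 4.32], [0.11, 2.71], [-2.7, 2.7]. Speed limits (rad/s): [2.57, 2.57, 3.14, 3.14, 3.14, 3.14].

INTERFACE

Orientations are given as a unit quaternion [w, x, y, z].
In Python, from rig import manip gives the robot as it stands.
- The arm moves only by the tool step_arm, never from a script. Its argument "increments" is a list of rows, each an object with "grip": the opening, from 0 (shut) to 1 (fully open); "delta_pos": the shift along the world's x, y, z in m, a list of three; "twist": the turn about the world's z in degrees. A call has 1 to 10 rows; each row shifts and turns the commanded pose from where the row before left it; what a row does not reach is not made up. A row lasts 1/12 s, in which the tool goes at most 41.7 mm and 7.16 degrees, less where a joint would pass 70% of its speed; a pose out of reach is approached as far as the arm can. A call with a gripper value outside its range is refused whole. The fingers move at their own pace and stop on an object; "force" is the grip in N (left out, the last holds). Time passes only in rows, so rows that do not move let the fingers close. It gives the time, the measured TCP pose, the force and the opening at its end, in the units of the state.
- manip.get_state(): the state, without advancing time (a new reading comes with each control period).
- manip.get_image(name): name is "scene" or "side" or "wrist"; returns a dict with "img" (420x560x3 uint8, red, green, blue), "fx", "fy", "cx", "cy" (pixels), "rvec" (rotation vector, rad) and "tvec" (3), from world to camera coordinates, as OpenCV has them; the wrist camera has in their place "mount" (4x4, takes a point from camera to tool coordinates, whose origin is the TCP and whose axes are the tool frame's). Camera axes: x right, y down, z forward; pixel columns grow to the right and rows downward; lengths in m; the calibration is good to about 2 mm. A picture is of the moment at which its call begins: read the wrist's pose just before it. There is no depth.
- manip.sign_off(): hands the job in, once; it reports no verdict.
The state is a dict: "clock": time; "qpos": joint angles; "qd": joint speeds; "effort": joint torques, N m; "position": TCP position; "ee_rot": TCP orientation; "contact_force": force on the tool from outside, world axes, zero at the start; "moment": the same for the moment, N m; "width": finger opening in m.
Only numpy, scipy, OpenCV 4.12 (cv2) and the standard library are available. Lean on these libraries where they do the work, as an engineer would, in place of code of your own. Each camera call takes 0.05 s, during which the arm holds its last target. There are 200 camera calls.

TASK

Stand the round ink bottle in the pocket of the wooden carrier, then slide the loaded carrier along its guide rails, round the bend, until it is fully home against the steel stop block with the block's spring pin pushed in flush, and leave it there with the bottle standing in it. Go gently: the carrier must stay down in its track and must not be forced against the rails or the stop (a few newtons is enough), the bottle must stay upright, and everything else on the table is to be left alone.

Things in the scene. Friction and masses are not known exactly. Their poses are not given: they have to be found in the camera images.
- board: brown wooden base board 270 x 290 x 8 mm, fixed. Origin on the table, 20 mm in -x and 10 mm in -y from the board's middle; z up. Track centreline in this frame (mm): leg A along x = -70 from its closed rear end (wall face y = 142) to y = -10; quarter bend, radius 80 about (10, -10), from the -y to the +x direction, ending at (10, -90); leg B along y = -90 to the stop, open at x = 145.
- rail: two aluminium guide rails, 8 mm thick, 20 mm high (tops 28 mm above the table), fixed on the board. Channel 56.4 mm wide: the carrier has 2.2 mm play per side in the straights, less in the bend. Origin and axes as the board's, but 8 mm higher. The carrier travels from leg A through the bend to leg B. Pressing it on the rails or stop with over 12 N counts as jamming.
- pin (a joint): spring pin (steel, diameter 10 mm, 8 mm above the board) in the face of the dark steel stop block (20 x 53 x 24 mm high, black knob on top) that is clamped across leg B. Where it is clamped is not measured: its face lies anywhere from x = 85 to 133 in the board frame; feel for it. Joint: 0 = pin out 7 mm, 0.007 m = pushed in flush, carrier on the face. Spring under 0.5 N.
- carrier: dark waxed wooden carrier in the track, loose, 0.35 kg: shoe 76 (x) x 52 x 14 mm high, end radius 26, and on it a round pocket wall 12 mm high, inner diameter 41, outer 50. Origin: centre of its underside, on the board's top, on the pocket's axis; x along its length in the direction of travel. Pocket floor at z = 14. At home its origin is 38 short of the stop's face. It must turn with the bend.
- bottle: round capped ink bottle, grey, rigid, 0.1 to 0.25 kg, loose, 38 mm diameter, straight to 56 mm height, then a shoulder and a red cap 25 mm in diameter from 62 to 80 mm; stands left or right of the board. Origin: centre of its underside. In the pocket it has 1.5 mm play and sits 14 mm above the carrier's underside. If it is held while pushing, turn it with the bend so that its friction does not cock the carrier.
- square_bottle: bystander: square ink bottle 40 x 40 x 55 mm with the same red cap (73 mm in all); origin under its centre. Stands on the other side of the board from the round one.
- dish: bystander: small white ceramic dish, 68 mm across, 18 mm high, standing on the board inside the bend; origin under its centre.
- paperweight: bystander: dark wooden bar 160 x 30 x 14 mm, origin under its centre.
- seal: bystander: stone seal 24 x 24 x 55 mm, standing; origin under its centre.
- water_cup: bystander: white cup, 72 mm across, 85 mm high; origin under its centre.
- drink: bystander: lidded paper drink cup, 92 mm across, 142 mm high plus a wooden stick; origin under its centre.
- brush: bystander: writing brush lying on the table.
Not all that is in view belongs to the job. Leave any green or pink look-alike of the bottle alone.

How it is judged:
On the way, in this order (a step that is already met when the one before it is completed fails the run):
1. the round bottle stands in the carrier's pocket while the carrier is still in the first straight (horizontal distance between bottle and carrier below 0.005 m and z of bottle in the frame of carrier below 0.018 m and angle between bottle's own z axis and vertical below 0.15 rad and y of carrier in the frame of board above 0 m), for 0.2 s.
2. the loaded carrier is in the bend (horizontal distance between bottle and carrier below 0.005 m and z of bottle in the frame of carrier below 0.018 m and angle between bottle's own z axis and vertical below 0.15 rad and y of carrier in the frame of board below -0.03 m and x of carrier in the frame of board below 0 m).
At the end, for the whole second after the job is handed in: the carrier lies down in the track of leg B and holds the stop's pin pushed in (at least 5.5 of its 7 mm, so the gap is under 1.5 mm), the round bottle stands upright (within 0.15 rad) on the floor of its pocket, both at rest (value of joint pin above 0.0055 m and x of carrier in the frame of board above 0.035 m and y of carrier in the frame of board between -0.096 and -0.084 m and z of carrier in the frame of board below 0.012 m and horizontal distance between bottle and carrier below 0.005 m and z of bottle in the frame of carrier below 0.018 m and angle between bottle's own z axis and vertical below 0.15 rad and linear speed of each of carrier, bottle below 0.01 m/s); the robot touches nothing.
It fails at once if the carrier is forced against the rails or the stop with more than 12 N (contact force between carrier and rail above 12 N).
It fails at once if the carrier is lifted out of its track (8 mm or more) (z of carrier in the frame of board above 0.016 m).
It fails at once if the bottle is tipped by more than 0.5 rad (angle between bottle's own z axis and vertical above 0.5 rad).
It fails at once if a bystander is moved by more than 20 mm (distance of any of square_bottle, dish, paperweight, seal, water_cup, drink, brush from where it was at the start of the episode above 0.02 m).
It also fails if it takes over 72 s, if anything falls off the work surface, if the arm or the gripper's body presses on something with over 40 N, if the wrist force passes 120 N, or if a joint passes its speed limit or range.

## Working session

There is one attempt and no reset: what is moved stays moved. The work goes in short steps, Python scripts to look and compute and a tool call to move; the robot and the scene stay as the last step left them, time stands still between calls to the robot, and variables do not carry over. Pictures are saved under pics/ and viewed, about 8 in all and at most 12, crops included, and the job is handed in when it is done.

Besides the shell and the picture viewer there is one more tool, called by a JSON object that holds its "op" and its "data", one argument or row to a line. step_arm: Moves the arm, as the interface text tells. Its arguments: {"type":"object","properties":{"increments":{"type":"array"},"force":{"type":"number"}},"required":["increments"]}

```bash
mkdir -p pics; ls; cat > h.py <<'E'
import numpy as np, cv2
from rig import manip
def save(n,f):
    d=manip.get_image(n); cv2.imwrite(f,cv2.cvtColor(d['img'],cv2.COLOR_RGB2BGR)); return d
def ray(d,uv,z):
    R=cv2.Rodrigues(np.array(d['rvec'],float))[0]; t=np.array(d['tvec'],float).ravel()
    c=-R.T@t; v=R.T@np.array([(uv[0]-d['cx'])/d['fx'],(uv[1]-d['cy'])/d['fy'],1])
    return c+v*(z-c[2])/v[2]
def proj(d,P):
    P=np.atleast_2d(np.array(P,float)); K=np.array([[d['fx'],0,d['cx']],[0,d['fy'],d['cy']],[0,0,1.]])
    return cv2.projectPoints(P,np.array(d['rvec'],float),np.array(d['tvec'],float),K,None)[0].reshape(-1,2)
E
python3 - <<'E'
from h import *
import pickle
print(manip.get_state(), manip.grasp_offset)
a=save('scene','pics/scene0.png'); b=save('side','pics/side0.png')
pickle.dump((a,b),open('cam.pkl','wb'))
for d in(a,b): print({k:v for k,v in d.items() if k!='img'})
E
```

```text
pics
{'clock': 0.0, 'qpos': array([-1.34699273e+00,  2.76619325e-01,  1.50613506e+00,  3.16878338e-05,
        1.36067561e+00, -1.21022695e-01]), 'qd': array([ 1.81301883e-03,  7.25288198e-04,  8.71059254e-04, -8.89700502e-04,
        5.29009843e-05,  5.45636647e-04]), 'effort': array([ 1.14975624e-03, -4.16772652e+01, -2.45803034e+01, -2.80065865e-05,
        1.10592420e-02,  2.80722850e-05]), 'position': array([ 0.19424681, -0.54064649,  0.23042506]), 'ee_rot': array([-0.12065973, -0.69660064, -0.12195833,  0.6966455 ]), 'contact_force': array([-0.70307535,  0.11687981,  0.80087795]), 'moment': array([0.01961975, 0.05435425, 0.03563271]), 'width': 0.08528543623456279} 0.0187
{'fx': 464.9348011530568, 'fy': 464.9348011530568, 'cx': 280.1988827974654, 'cy': 208.14582935899068, 'rvec': array([ 1.93414719,  1.09684906, -0.57351957]), 'tvec': array([-0.27047686, -0.17676561,  1.56655196])}
{'fx': 467.2355241497005, 'fy': 467.2355241497005, 'cx': 278.24084670247186, 'cy': 215.0510823122944, 'rvec': array([ 0.12900256, -2.82701949,  1.31232272]), 'tvec': array([0.48962326, 0.05186584, 1.14897909])}
```

View pics/scene0.png

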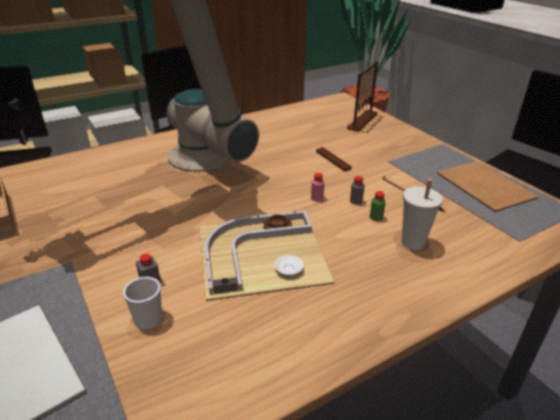

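View pics/side0.png

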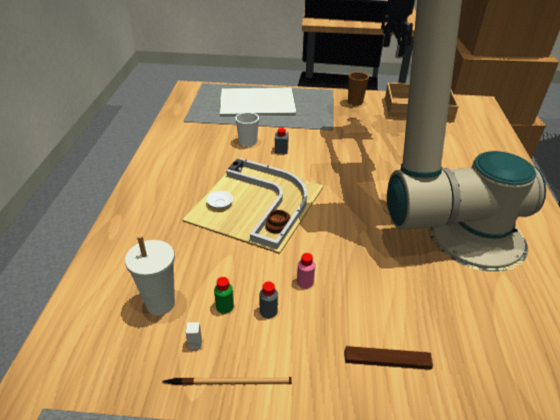

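The scene view shows the board at about (265,255), the carrier at (278,222) and the stop at (225,285). Grey bottles stand at (358,190) and (148,270). The green and pink ones are decoys. In the side view the grey ones are at (268,300) and (281,141). I'll enlarge these next.

```bash
python3 - <<'E'
import pickle,cv2,numpy as np
a,b=pickle.load(open('cam.pkl','rb'))
def crop(d,u,v,w,h,s):
    im=cv2.cvtColor(d['img'],cv2.COLOR_RGB2BGR)[v:v+h,u:u+w]
    return cv2.resize(im,None,fx=s,fy=s,interpolation=cv2.INTER_CUBIC)
cv2.imwrite('pics/c1.png',np.vstack([crop(a,190,205,150,95,4),crop(a,340,165,50,50,4)[:, :].repeat(1,0) if 0 else np.hstack([crop(a,340,165,50,50,4),crop(a,130,245,50,50,4),np.zeros((200,200,3),np.uint8)])]))
cv2.imwrite('pics/c2.png',np.hstack([crop(b,180,150,150,100,4),np.vstack([crop(b,245,275,50,50,4),crop(b,257,115,50,50,4)])]))
E
```

```text
(no output)
```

View pics/c1.png

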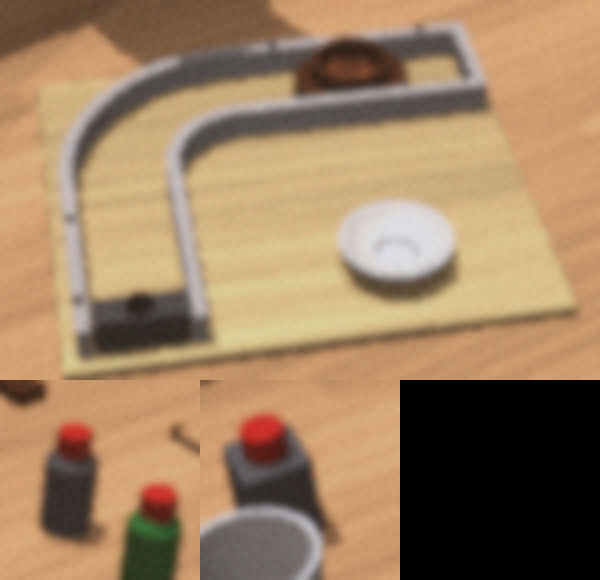

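View pics/c2.png

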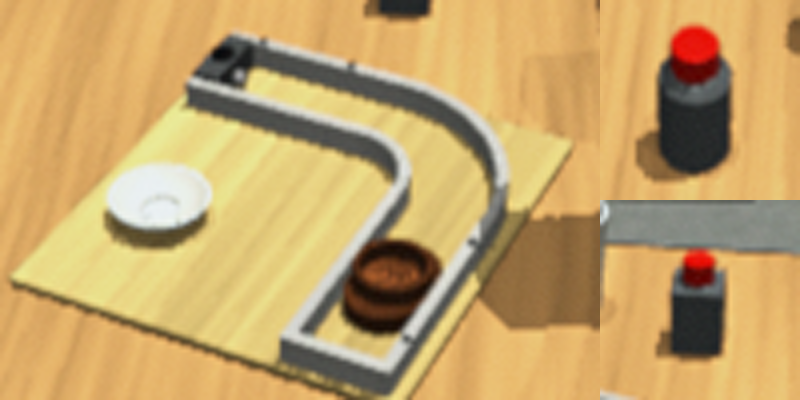

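The scene crop at (358,190) and the side crop at (268,300) show the round bottle. The square one stands beside the cup. Next I'll fit the board pose from corner pixels and triangulate the bottle and carrier.

```bash
cat > fit.py <<'E'
import pickle,cv2,numpy as np
from h import *
from scipy.optimize import least_squares
a,b=pickle.load(open('cam.pkl','rb'))
ua=lambda x,y:(190+(x+.5)/4-.5,205+(y+.5)/4-.5)
ub=lambda x,y:(180+(x+.5)/4-.5,150+(y+.5)/4-.5)
obs=[(a,ua(40,84),(-115,-135,8)),(a,ua(62,370),(155,-135,8)),(a,ua(577,304),(155,155,8)),
(a,ua(462,22),(-106.2,150,28)),(a,ua(487,88),(-33.8,150,28)),
(b,ub(12,278),(155,155,8)),(b,ub(573,147),(-115,-135,8)),(b,ub(390,376),(-106.2,150,28)),(b,ub(282,340),(-33.8,150,28)),
(a,ua(82,334),(145,-122.2,28)),(a,ua(201,314),(145,-57.8,28)),(b,ub(235,38),(145,-122,28)),(b,ub(190,84),(145,-57.8,28))]
def W(p,q):
    q=np.array(q,float)/1e3; c,s=np.cos(p[2]),np.sin(p[2]); return np.array([p[0]+c*q[0]-s*q[1],p[1]+s*q[0]+c*q[1],q[2]])
def res(p): return np.concatenate([proj(d,W(p,q))[0]-uv for d,uv,q in obs])
best=min((least_squares(res,[.4,-.2,y],loss='soft_l1') for y in np.arange(-3,3,.7)),key=lambda r:r.cost)
if __name__=='__main__':
    p=best.x; print('board',p,np.degrees(p[2])); print(res(p).reshape(-1,2).round(1))
    def tri(uva,uvb,z):
        return ray(a,uva,z)[:2],ray(b,uvb,z)[:2]
    w4=lambda u0,v0,x,y:(u0+(x+.5)/4-.5,v0+(y+.5)/4-.5)
    # bottle cap top centre z=.08 
    print('cap',tri(w4(340,165,75,433-380),w4(245,275,695,41) if 0 else w4(245,275,95,41),.080))
    print('bot base(front edge ignoring)',tri(w4(340,165,68,525-380),w4(245,275,94,158),.0))
    # pocket rim centre z=8+26
    pr=tri(ua(352,64),ub(395,264),.034); print('pocket',pr)
    for q in pr:
        d=q-p[:2]; c,s=np.cos(p[2]),np.sin(p[2]); print(' board', (c*d[0]+s*d[1])*1e3,(-s*d[0]+c*d[1])*1e3)
    st=tri(ua(140,300),ub(222,50),.032)
    for q in st:
        d=q-p[:2]; c,s=np.cos(p[2]),np.sin(p[2]); print(' stop', (c*d[0]+s*d[1])*1e3,(-s*d[0]+c*d[1])*1e3)
    for n,v in (('dish',(ua(397,235),ub(160,190),.026)),('pink',((318,178),(307,258),.08)),('green',((379,196),(223,283),.08)),('drink',((421,203),(152,259),.142)),('sq',((147,260),(282,132),.073))): print(n,tri(*v))
E
python3 fit.py
```

```text
board [ 0.53281953 -0.07434493 -0.35080419] -20.09959946143954
[[-0.4 -0.4]
 [ 0.3  0.6]
 [ 0.7  0.2]
 [ 0.4 -0.3]
 [ 0.8 -1.2]
 [-0.5 -0.4]
 [ 1.2 -1.4]
 [ 0.5 -0.5]
 [-0.4 -0.7]
 [ 0.2 -1.1]
 [ 0.2  0.1]
 [ 0.1 -1. ]
 [ 0.3 -1.1]]
cap (array([0.49021071, 0.27333758]), array([0.48856903, 0.27662164]))
bot base(front edge ignoring) (array([0.48742494, 0.27951556]), array([0.48811533, 0.28537517]))
pocket (array([0.49644581, 0.00826481]), array([0.49058478, 0.01196397]))
 board -62.54753446258306 65.07858808638575
 board -69.32283989938887 66.53829985479818
 stop 131.7863888524397 -89.91845589630412
 stop 140.66476277728665 -94.57126764078068
dish (array([ 0.64565262, -0.05055514]), array([ 0.64892184, -0.05581134]))
pink (array([0.43390684, 0.17595099]), array([0.41606005, 0.19570438]))
green (array([0.59118339, 0.2602716 ]), array([0.57751619, 0.28044596]))
drink (array([0.73422336, 0.25245419]), array([0.70679812, 0.2884112 ]))
sq (array([ 0.52528809, -0.33895941]), array([ 0.50866778, -0.32243632]))
```

Board: origin (0.533, -0.074), yaw -20.1°. The carrier is at y ≈ 66 in leg A and the bottle is near (0.489, 0.276). I'll move over the board for a wrist view.

{"op": "step_arm", "data": {
  "increments": [
    {"grip": 1,"delta_pos": [0.02,0.033,0.007],"twist": 0},
    {"grip": 1,"delta_pos": [0.02,0.033,0.007],"twist": 0},
    {"grip": 1,"delta_pos": [0.02,0.033,0.007],"twist": 0},
    {"grip": 1,"delta_pos": [0.02,0.033,0.007],"twist": 0},
    {"grip": 1,"delta_pos": [0.02,0.033,0.007],"twist": 0},
    {"grip": 1,"delta_pos": [0.02,0.033,0.007],"twist": 0},
    {"grip": 1,"delta_pos": [0.02,0.033,0.007],"twist": 0},
    {"grip": 1,"delta_pos": [0.02,0.033,0.007],"twist": 0},
    {"grip": 1,"delta_pos": [0.02,0.033,0.007],"twist": 0},
    {"grip": 1,"delta_pos": [0.02,0.033,0.007],"twist": 0}
  ],
  "force": 25
}}

```text
clock: 0.93
position: [0.3947, -0.2093, 0.3015]
ee_rot: [-0.121, -0.697, -0.121, 0.697]
contact_force: [0.8, -0.6, 0.6]
width: 0.085
```

{"op": "step_arm", "data": {
  "increments": [
    {"grip": 1,"delta_pos": [0.02,0.033,0.007],"twist": 0},
    {"grip": 1,"delta_pos": [0.02,0.033,0.007],"twist": 0},
    {"grip": 1,"delta_pos": [0.02,0.033,0.007],"twist": 0},
    {"grip": 1,"delta_pos": [0.02,0.033,0.007],"twist": 0},
    {"grip": 1,"delta_pos": [0,0,0],"twist": 0},
    {"grip": 1,"delta_pos": [0,0,0],"twist": 0}
  ]
}}

```text
clock: 1.43
position: [0.4749, -0.0775, 0.3291]
ee_rot: [-0.123, -0.696, -0.123, 0.696]
contact_force: [0.3, -0.3, -0.4]
width: 0.0855
```

```bash
python3 - <<'E'
from h import *
import pickle
s=manip.get_state(); d=save('wrist','pics/w0.png'); pickle.dump((s,d),open('w0.pkl','wb'))
print(s['position'],s['ee_rot'],s['contact_force'],s['clock'],np.abs(s['qd']).max()); print(d['mount'],d['fx'],d['cx'],d['cy'])
E
```

```text
[ 0.4749316  -0.07749213  0.32914045] [-0.12290631 -0.69621203 -0.12281857  0.69649009] [ 0.28455807 -0.25224755 -0.36428715] 1.4333 0.05889430015016835
[[-1.02952583e-03 -2.92600837e-01  9.56234119e-01 -1.41417076e-01]
 [ 9.99999426e-01 -1.64142244e-05  1.07162295e-03 -7.91421665e-04]
 [-2.97861930e-04  9.56234673e-01  2.92600686e-01 -7.56079558e-02]
 [ 0.00000000e+00  0.00000000e+00  0.00000000e+00  1.00000000e+00]] 317.88127286697244 282.9292214357331 215.52672598207403
```

View pics/w0.png

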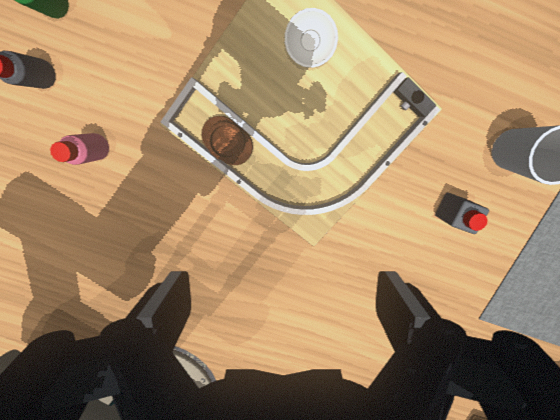

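The wrist view shows the rail corners at (164,121), (193,82), (439,107) and (404,73), and the pocket at about (228,139). I'll refit the board with these and overlay the model on the picture to check it.

```bash
cat > wr.py <<'E'
from fit import *
from scipy.spatial.transform import Rotation as Ro
def wcam(s,d):
    q=s['ee_rot']; R=Ro.from_quat([q[1],q[2],q[3],q[0]]).as_matrix(); T=np.eye(4); T[:3,:3]=R; T[:3,3]=s['position']
    M=np.linalg.inv(T@np.array(d['mount'])); e=dict(d); e['rvec']=cv2.Rodrigues(M[:3,:3])[0].ravel(); e['tvec']=M[:3,3]; return e
def inv(p,w):
    d=np.array(w[:2])-p[:2]; c,s=np.cos(p[2]),np.sin(p[2]); return np.array([c*d[0]+s*d[1],-s*d[0]+c*d[1]])*1e3
def rails():
    A=[]
    for o in (-36.2,-28.2,28.2,36.2):  # offset outward
        L=[(-70-o,y) for y in range(142,-10,-8)]+[(10-(80+o)*np.cos(t),-10-(80+o)*np.sin(t)) for t in np.linspace(0,np.pi/2,15)]+[(x,-90-o) for x in range(15,146,10)]
        A.append(L)
    A.append([(-106.2,142),(-106.2,150),(-33.8,150),(-33.8,142),(-106.2,142)])
    return A
def overlay(d,p,extra=[]):
    s=2; im=cv2.resize(cv2.cvtColor(d['img'],cv2.COLOR_RGB2BGR),None,fx=s,fy=s,interpolation=cv2.INTER_CUBIC)
    for L in rails():
        P=np.array([proj(d,W(p,(x,y,28)))[0] for x,y in L])*s+.5; cv2.polylines(im,[np.round(P).astype(int)],False,(0,0,255),1)
    for e,c in extra:
        P=np.array([proj(d,q)[0] for q in e])*s+.5; cv2.polylines(im,[np.round(P).astype(int)],True,c,1)
    return im
def ring(c,r,z): return [(c[0]+r*np.cos(t),c[1]+r*np.sin(t),z) for t in np.linspace(0,2*np.pi,40)]
E
python3 - <<'E'
from wr import *
import fit
s,d=pickle.load(open('w0.pkl','rb')); d=wcam(s,d)
wo=[(d,(164,121),(-106.2,150,28)),(d,(193,81),(-33.8,150,28)),(d,(439.5,107),(145,-126.2,28)),(d,(404,72.5),(145,-53.8,28)),(d,(314,245),(-115,-135,8))]
fit.obs=wo
r1=least_squares(fit.res,best.x); print('wrist only',r1.x,r1.fun.reshape(-1,2).round(1))
fit.obs=obs+wo*2
r=least_squares(fit.res,best.x,loss='soft_l1'); p=r.x; print('all',p)
np.save('p.npy',r1.x); p=r1.x
bt=ray(d,(3,68),.08); print('bottle cap wrist',bt, 'base', ray(d,(46,71),0.005))
pk=ray(d,(230,137),.034); print('pocket',pk,inv(p,pk))
c=W(p,(-70,inv(p,pk)[1],34))
im=overlay(d,p,[(ring(c,.025,.034),(255,0,0)),(ring((.489,.276),.019,0.),(255,255,0)),(ring((.489,.276),.0125,.08),(255,255,0))])
cv2.imwrite('pics/ov0.png',im[0:520,0:900][:, :800])
E
```

```text
wrist only [ 0.5343013  -0.07743271 -0.34028126] [[-2.8  2.1]
 [-0.8 -3.2]
 [ 2.6  1.9]
 [-0.3 -1.6]
 [ 1.7  2.6]]
all [ 0.53423257 -0.07649547 -0.34723828]
bottle cap wrist [0.48873745 0.26279896 0.08      ] base [0.49376987 0.26844251 0.005     ]
pocket [0.49907022 0.00683796 0.034     ] [-61.33648556  67.68021335]
```

View pics/ov0.png

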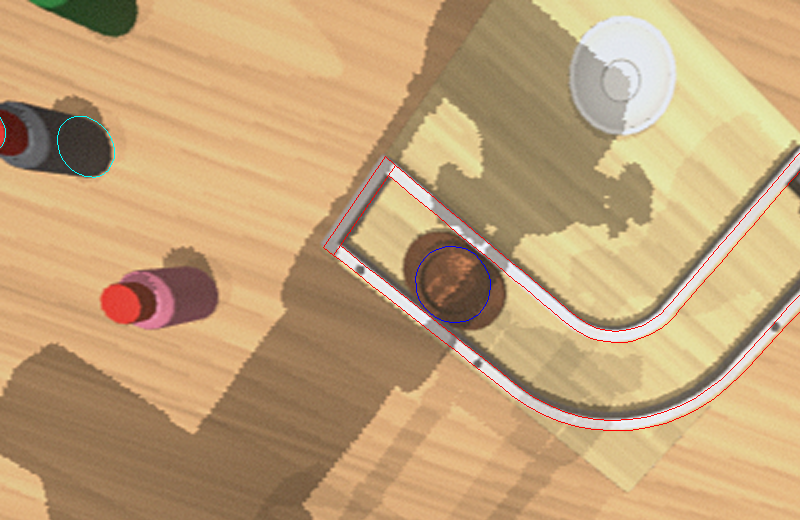

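The model sits slightly large on the wrist picture, so the camera has a bias. The bottle base matches to within about 2 mm. I'll look straight down on the pocket from close by before fetching the bottle.

{"op": "step_arm", "data": {
  "increments": [
    {"grip": 1,"delta_pos": [0.003,0.0175,-0.03],"twist": 0},
    {"grip": 1,"delta_pos": [0.003,0.0175,-0.03],"twist": 0},
    {"grip": 1,"delta_pos": [0.003,0.0175,-0.03],"twist": 0},
    {"grip": 1,"delta_pos": [0.003,0.0175,-0.03],"twist": 0},
    {"grip": 1,"delta_pos": [0.003,0.0175,-0.03],"twist": 0},
    {"grip": 1,"delta_pos": [0,0,0],"twist": 0},
    {"grip": 1,"delta_pos": [0,0,0],"twist": 0}
  ]
}}

```text
clock: 2.07
position: [0.4876, 0.0073, 0.1779]
ee_rot: [-0.121, -0.695, -0.121, 0.698]
contact_force: [0.5, -0.7, 0.6]
width: 0.0858
```

```bash
python3 - <<'E'
from wr import *
s=manip.get_state(); d=save('wrist','pics/w1.png'); pickle.dump((s,d),open('w1.pkl','wb'))
print(s['position'],s['ee_rot'],s['clock'])
e=wcam(s,d); p=np.array([ 0.53423257,-0.07649547,-0.34723828]); c=W(p,(-70,67,0))
im=overlay(e,p,[(ring(c,.025,.034),(255,0,0)),(ring(c,.0205,.034),(0,255,0))]); cv2.imwrite('pics/ov1.png',im[0:600,160:960])
E
```

```text
[0.48760391 0.00727049 0.17790312] [-0.12105066 -0.69496103 -0.12127238  0.69833296] 2.0667
```

View pics/ov1.png

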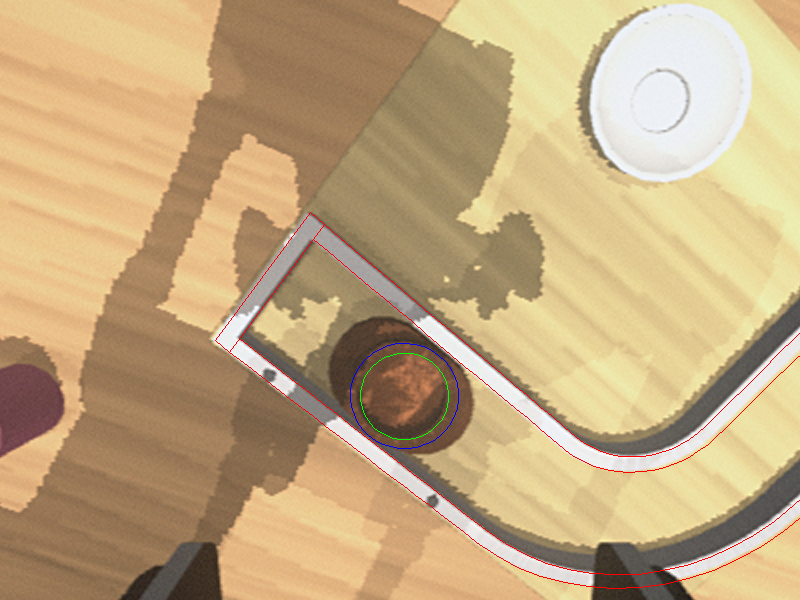

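The overlay agrees with the rails, and the pocket (green ring) matches to within about 1 mm at (0.491, 0.010). Now the bottle.

{"op": "step_arm", "data": {
  "increments": [
    {"grip": 1,"delta_pos": [0.0002,0.0336,0],"twist": 0},
    {"grip": 1,"delta_pos": [0.0002,0.0336,0],"twist": 0},
    {"grip": 1,"delta_pos": [0.0002,0.0336,0],"twist": 0},
    {"grip": 1,"delta_pos": [0.0002,0.0336,0],"twist": 0},
    {"grip": 1,"delta_pos": [0.0002,0.0336,0],"twist": 0},
    {"grip": 1,"delta_pos": [0.0002,0.0336,0],"twist": 0},
    {"grip": 1,"delta_pos": [0.0002,0.0336,0],"twist": 0},
    {"grip": 1,"delta_pos": [0,0.0335,0],"twist": 0},
    {"grip": 1,"delta_pos": [0,0,-0.03],"twist": 0},
    {"grip": 1,"delta_pos": [0,0,-0.02],"twist": 0}
  ]
}}

```text
clock: 2.95
position: [0.4935, 0.2781, 0.1314]
ee_rot: [0.122, 0.699, 0.122, -0.694]
contact_force: [0.3, -0.2, -1.2]
width: 0.0854
```

```bash
python3 - <<'E'
from wr import *
s=manip.get_state(); d=save('wrist','pics/w2.png'); pickle.dump((s,d),open('w2.pkl','wb'))
print(s['position'],s['ee_rot'],s['clock'])
e=wcam(s,d); c=(.489,.276); s=1
im=overlay(e,[5,5,0],[(ring(c,.019,0.056),(255,0,0)),(ring(c,.0125,.08),(0,255,0))]); cv2.imwrite('pics/ov2.png',im[200:800,160:960])
E
```

```text
[0.49347563 0.27811204 0.1314011 ] [ 0.12152225  0.69889939  0.12204516 -0.69417358] 2.95
```

View pics/ov2.png

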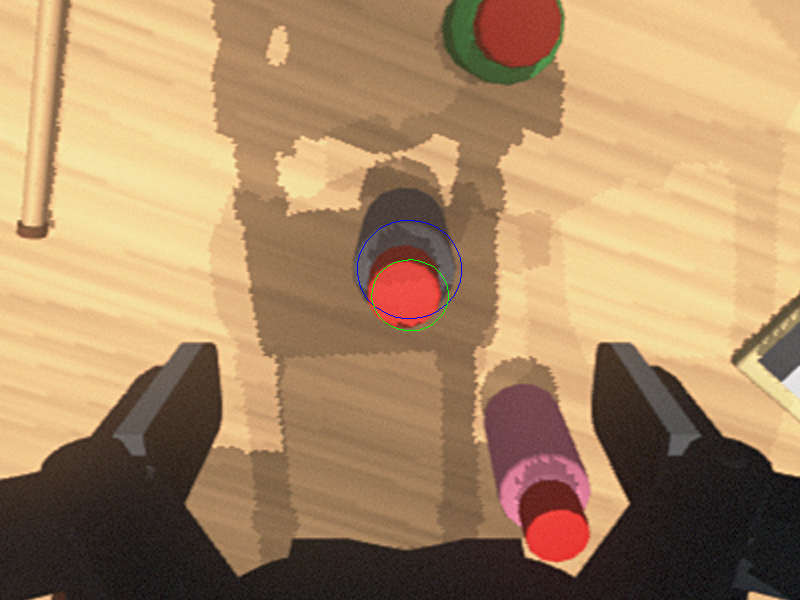

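The bottle cap is at (406,290) in the crop, within about 2 mm of the expected ring, and the fingers straddle it clear of pink and green. Descending to grasp.

{"op": "step_arm", "data": {
  "increments": [
    {"grip": 1,"delta_pos": [0,0,-0.02],"twist": 0},
    {"grip": 1,"delta_pos": [0,0,0],"twist": 0},
    {"grip": 1,"delta_pos": [0,0,0],"twist": 0}
  ]
}}

```text
clock: 3.25
position: [0.4918, 0.2759, 0.1106]
ee_rot: [0.121, 0.697, 0.121, -0.696]
contact_force: [-0.8, 0.1, -0.2]
width: 0.0855
```

{"op": "step_arm", "data": {
  "increments": [
    {"grip": 1,"delta_pos": [-0.001,0,-0.03],"twist": 0},
    {"grip": 1,"delta_pos": [-0.001,0,-0.03],"twist": 0},
    {"grip": 1,"delta_pos": [0,0,-0.026],"twist": 0},
    {"grip": 0.3,"delta_pos": [0,0,0],"twist": 0},
    {"grip": 0.3,"delta_pos": [0,0,0],"twist": 0},
    {"grip": 0.3,"delta_pos": [0,0,0],"twist": 0},
    {"grip": 0.3,"delta_pos": [0,0,0],"twist": 0},
    {"grip": 0.3,"delta_pos": [0,0,0],"twist": 0},
    {"grip": 0.3,"delta_pos": [0,0,0],"twist": 0}
  ],
  "force": 20
}}

```text
clock: 4.0
position: [0.4909, 0.2778, 0.026]
ee_rot: [0.121, 0.699, 0.122, -0.695]
contact_force: [0.2, 0.3, 6.8]
width: 0.0373
```

{"op": "step_arm", "data": {
  "increments": [
    {"grip": 0.65,"delta_pos": [0,0,0],"twist": 0},
    {"grip": 0.65,"delta_pos": [0,0,0],"twist": 0},
    {"grip": 0.65,"delta_pos": [0,0,0],"twist": 0},
    {"grip": 0.65,"delta_pos": [0,0,0],"twist": 7.15},
    {"grip": 0.65,"delta_pos": [0,0,0],"twist": 7.15},
    {"grip": 0.65,"delta_pos": [0,0,0],"twist": 7.15},
    {"grip": 0.65,"delta_pos": [0,0,0],"twist": 7.15},
    {"grip": 0.65,"delta_pos": [0,0,0],"twist": 7.15},
    {"grip": 0.65,"delta_pos": [0,0,0],"twist": 7.15},
    {"grip": 0.65,"delta_pos": [0,0,0],"twist": 7.1}
  ]
}}

```text
clock: 4.83
position: [0.4885, 0.2769, 0.0231]
ee_rot: [-0.406, -0.579, -0.406, 0.579]
contact_force: [1.3, -0.8, 0.2]
width: 0.0553
```

{"op": "step_arm", "data": {
  "increments": [
    {"grip": 0.3,"delta_pos": [0,0,0],"twist": 0},
    {"grip": 0.3,"delta_pos": [0,0,0],"twist": 0},
    {"grip": 0.3,"delta_pos": [0,0,0],"twist": 0},
    {"grip": 0.3,"delta_pos": [0,0,0],"twist": 0},
    {"grip": 0.3,"delta_pos": [0,0,0],"twist": 0},
    {"grip": 0.3,"delta_pos": [0,0,0],"twist": 0}
  ],
  "force": 30
}}

```text
clock: 5.33
position: [0.4886, 0.277, 0.0233]
ee_rot: [-0.404, -0.58, -0.404, 0.58]
contact_force: [-0.3, -1.1, 0.4]
width: 0.0368
```

```bash
python3 - <<'E'
from h import *
for i in range(3):
    s=manip.get_state(); print(s['position'],s['qpos'],s['contact_force'],s['clock'])
E
```

```text
[0.48856217 0.27698666 0.02332054] [3.91864767e-01 4.48499104e-01 1.81850862e+00 9.50336817e-06
 8.74854962e-01 7.45989752e-01] [-0.26846904 -1.06995814  0.35083157] 5.3333
[0.48856217 0.27698666 0.02332054] [3.91864767e-01 4.48499104e-01 1.81850862e+00 9.50336817e-06
 8.74854962e-01 7.45989752e-01] [-0.26846904 -1.06995814  0.35083157] 5.3333
[0.48856217 0.27698666 0.02332054] [3.91864767e-01 4.48499104e-01 1.81850862e+00 9.50336817e-06
 8.74854962e-01 7.45989752e-01] [-0.26846904 -1.06995814  0.35083157] 5.3333
```

{"op": "step_arm", "data": {
  "increments": [
    {"grip": 0.3,"delta_pos": [0,0,0.02],"twist": 0},
    {"grip": 0.3,"delta_pos": [0,0,0.035],"twist": 0},
    {"grip": 0.3,"delta_pos": [0,0,0.035],"twist": 0},
    {"grip": 0.3,"delta_pos": [0,-0.03,0.007],"twist": 0},
    {"grip": 0.3,"delta_pos": [0.0005,-0.0395,0],"twist": 0},
    {"grip": 0.3,"delta_pos": [0.0005,-0.0395,0],"twist": 0},
    {"grip": 0.3,"delta_pos": [0.0005,-0.0395,0],"twist": 0},
    {"grip": 0.3,"delta_pos": [0.0005,-0.0395,0],"twist": 0},
    {"grip": 0.3,"delta_pos": [0.0005,-0.0395,0],"twist": 0},
    {"grip": 0.3,"delta_pos": [0,-0.03,0],"twist": 0}
  ]
}}

```text
clock: 6.17
position: [0.4908, 0.0166, 0.1201]
ee_rot: [-0.404, -0.58, -0.404, 0.581]
contact_force: [0.5, 0.4, -2.0]
width: 0.0367
```

{"op": "step_arm", "data": {
  "increments": [
    {"grip": 0.3,"delta_pos": [0,-0.0095,-0.01],"twist": 0},
    {"grip": 0.3,"delta_pos": [0,0,-0.015],"twist": 0},
    {"grip": 0.3,"delta_pos": [0,0,-0.015],"twist": 0},
    {"grip": 0.3,"delta_pos": [0,0,0],"twist": 0},
    {"grip": 0.3,"delta_pos": [0,0,0],"twist": 0}
  ]
}}

```text
clock: 6.58
position: [0.4904, 0.01, 0.0796]
ee_rot: [-0.404, -0.58, -0.405, 0.581]
contact_force: [-0.0, 0.6, -1.2]
width: 0.0368
```

```bash
python3 - <<'E'
from wr import *
s=manip.get_state(); d=save('wrist','pics/w3.png'); pickle.dump((s,d),open('w3.pkl','wb'))
print(s['position'],s['ee_rot'],s['contact_force'],s['clock'])
b0=save('side','pics/s3.png');a0=save('scene','pics/a3.png')
C=lambda d,u,v,w,h,k:cv2.resize(cv2.cvtColor(d['img'],cv2.COLOR_RGB2BGR)[v:v+h,u:u+w],None,fx=k,fy=k,interpolation=cv2.INTER_CUBIC)
cv2.imwrite('pics/m3.png',np.hstack([C(d,160,110,200,300,2),np.vstack([C(b0,235,160,100,75,4),C(a0,230,165,100,75,4)])]))
E
```

```text
[0.49039329 0.00995689 0.07959474] [-0.40361451 -0.57955937 -0.40471664  0.58087064] [-0.02791054  0.60541578 -1.21334929] 6.5833
```

View pics/m3.png

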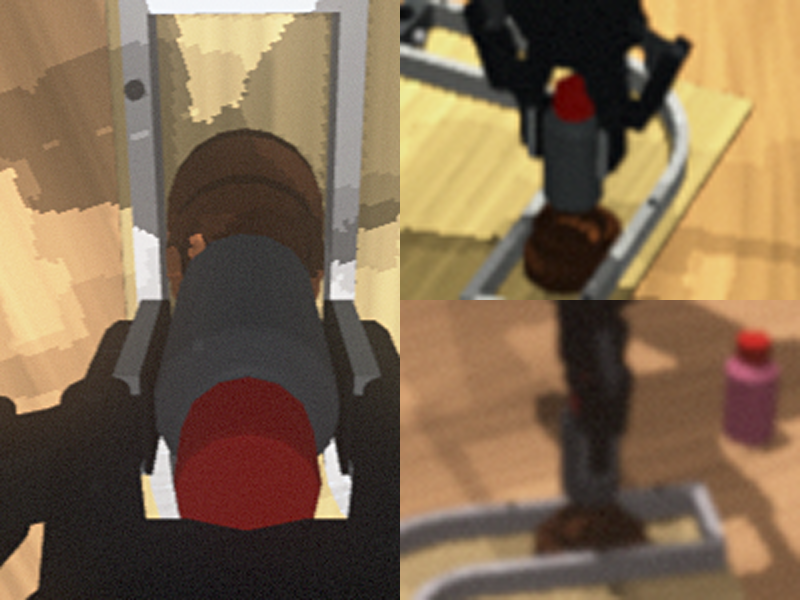

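```bash
python3 - <<'E'
from wr import *
P=np.array([.4904,.0100])
for n,d,ub_,up in (('side',b,277.6,278.4),('scene',a,277.1,277.6)):
    f=lambda x,y,z: proj(d,(x,y,z))[0]
    m=f(*P,.065); r=f(*P,.034); J=[(f(P[0]+.01,P[1],.034)-r)/10,(f(P[0],P[1]+.01,.034)-r)/10]
    print(n,'bottle pred u',m[0],'obs',ub_,'| rim pred',r,'obs u',up,'J px/mm',J)
# wrist w1 : precise pocket by dark/bright inner circle?
s,d=pickle.load(open('w1.pkl','rb')); e=wcam(s,d); g=cv2.cvtColor(d['img'],cv2.COLOR_RGB2GRAY)
for c in [(.4904,.0100),(.4912,.0103),(.4912,.0083),(.4925,.0103)]: print(c,proj(e,(*c,.034))[0])
cv2.imwrite('pics/pk.png',cv2.resize(cv2.cvtColor(d['img'],cv2.COLOR_RGB2BGR)[140:240,230:330],None,fx=6,fy=6,interpolation=cv2.INTER_CUBIC))
E
```

```text
side bottle pred u 278.7114270579282 obs 277.6 | rim pred [278.51732194 215.11474225] obs u 278.4 J px/mm [array([-0.4059231 , -0.02673914]), array([-0.03439213,  0.26374103])]
scene bottle pred u 277.0470298224802 obs 277.1 | rim pred [277.00363596 219.25747362] obs u 277.6 J px/mm [array([0.19865272, 0.19380013]), array([ 0.33030382, -0.11313964])]
(0.4904, 0.01) [281.86487485 199.05788656]
(0.4912, 0.0103) [281.85092628 198.15998021]
(0.4912, 0.0083) [283.88932322 198.87045845]
(0.4925, 0.0103) [282.32602754 196.87132194]
```

View pics/pk.png

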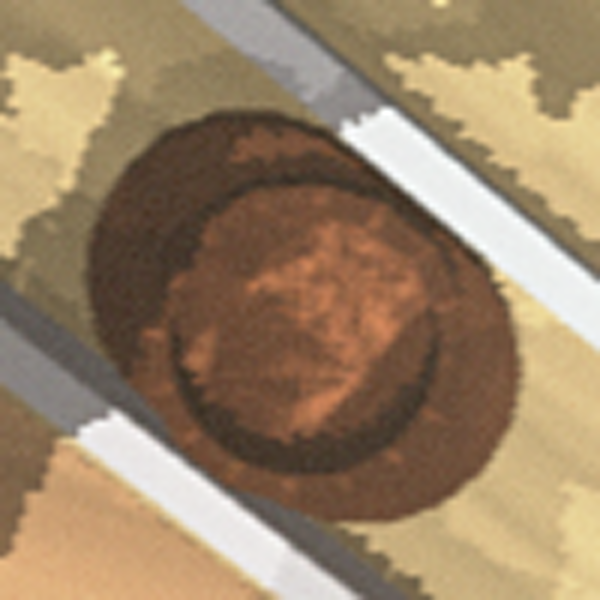

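{"op": "step_arm", "data": {
  "increments": [
    {"grip": 0.3,"delta_pos": [0.0004,0.0012,-0.015],"twist": 0},
    {"grip": 0.3,"delta_pos": [0,0,-0.004],"twist": 0},
    {"grip": 0.3,"delta_pos": [0,0,-0.002],"twist": 0},
    {"grip": 0.3,"delta_pos": [0,0,-0.002],"twist": 0},
    {"grip": 0.3,"delta_pos": [0,0,0],"twist": 0},
    {"grip": 0.3,"delta_pos": [0,0,0],"twist": 0}
  ]
}}

```text
clock: 7.23
position: [0.4919, 0.0112, 0.0577]
ee_rot: [0.405, 0.58, 0.404, -0.58]
contact_force: [0.2, -0.6, -1.6]
width: 0.0367
```

{"op": "step_arm", "data": {
  "increments": [
    {"grip": 0.3,"delta_pos": [0,0,-0.0015],"twist": 0},
    {"grip": 0.3,"delta_pos": [0,0,-0.0015],"twist": 0},
    {"grip": 0.3,"delta_pos": [0,0,0],"twist": 0}
  ]
}}

```text
clock: 7.48
position: [0.4915, 0.0112, 0.0542]
ee_rot: [-0.404, -0.58, -0.404, 0.58]
contact_force: [-0.0, -0.4, -1.5]
width: 0.0366
```

There is no contact below the rim height, so the bottle is entering the pocket.

{"op": "step_arm", "data": {
  "increments": [
    {"grip": 0.3,"delta_pos": [0,0,-0.002],"twist": 0},
    {"grip": 0.3,"delta_pos": [0,0,-0.002],"twist": 0},
    {"grip": 0.3,"delta_pos": [0,0,-0.002],"twist": 0},
    {"grip": 0.3,"delta_pos": [0,0,0],"twist": 0},
    {"grip": 0.3,"delta_pos": [0,0,0],"twist": 0}
  ]
}}

```text
clock: 7.9
position: [0.4915, 0.0112, 0.0481]
ee_rot: [-0.404, -0.58, -0.404, 0.58]
contact_force: [-0.3, -0.2, -1.4]
width: 0.037
```

{"op": "step_arm", "data": {
  "increments": [
    {"grip": 0.3,"delta_pos": [0,0,-0.001],"twist": 0},
    {"grip": 0.3,"delta_pos": [0,0,-0.001],"twist": 0},
    {"grip": 0.3,"delta_pos": [0,0,0],"twist": 0}
  ]
}}

```text
clock: 8.15
position: [0.4915, 0.0112, 0.0462]
ee_rot: [-0.404, -0.58, -0.404, 0.58]
contact_force: [-0.1, 0.1, -1.5]
width: 0.0368
```

```bash
cat > plan.py <<'E'
from wr import *
def pose(p,s,y0,R=79.5):
    # s mm travelled from leg-A y0; returns world xy, heading twist deg from start
    LA=y0+10; B=80*np.pi/2
    if s<=LA: q,t=(-70,y0-s),0
    elif s<=LA+B:
        t=(s-LA)/80; r=R; q=(10-r*np.cos(t),-10-r*np.sin(t))
    else: q,t=(10+s-LA-B,-90),np.pi/2
    return W(p,(*q,0))[:2],np.degrees(t)
def rows(p,y0,ss):
    P=[pose(p,s,y0) for s in ss]
    for i in range(1,len(P)):
        d=P[i][0]-P[i-1][0]; print(ss[i],(d*1e3).round(2),round(P[i][1]-P[i-1][1],2))
E
python3 - <<'E'
from plan import *
p=np.array([0.53423257,-0.07649547,-0.34723828]); cur=np.array([.4915,.0112])
print(inv(p,cur),inv(best.x,cur)); y0=round(inv(p,cur)[1],1)
print('per 4mm in A',(pose(p,4,y0)[0]-pose(p,0,y0)[0])*1e3,'x-dir',(W(p,(1,0,0))-W(p,(0,0,0)))[:2]*1e3)
E
```

```text
[-70.0250873   67.91947545] [-68.20081436  66.13537344]
per 4mm in A [-1.36120887 -3.76126447] x-dir [ 0.94031612 -0.34030222]
```

{"op": "step_arm", "data": {
  "increments": [
    {"grip": 0.3,"delta_pos": [0,0,-0.0005],"twist": 0},
    {"grip": 0.3,"delta_pos": [0.00094,-0.00034,0],"twist": 0},
    {"grip": 0.3,"delta_pos": [0.00094,-0.00034,0],"twist": 0},
    {"grip": 0.3,"delta_pos": [0,0,0],"twist": 0},
    {"grip": 0.3,"delta_pos": [0,0,0],"twist": 0}
  ]
}}

```text
clock: 8.57
position: [0.4928, 0.0107, 0.0457]
ee_rot: [-0.404, -0.58, -0.405, 0.58]
contact_force: [-1.9, -0.2, -1.5]
width: 0.0369
```

{"op": "step_arm", "data": {
  "increments": [
    {"grip": 0.3,"delta_pos": [0.00094,-0.00034,0],"twist": 0},
    {"grip": 0.3,"delta_pos": [0,0,0],"twist": 0},
    {"grip": 0.3,"delta_pos": [0,0,0],"twist": 0}
  ]
}}

```text
clock: 8.82
position: [0.4944, 0.0102, 0.0457]
ee_rot: [-0.404, -0.58, -0.404, 0.58]
contact_force: [-1.0, 0.9, -2.0]
width: 0.0367
```

{"op": "step_arm", "data": {
  "increments": [
    {"grip": 0.3,"delta_pos": [0.00047,-0.00017,0],"twist": 0},
    {"grip": 0.3,"delta_pos": [0.00047,-0.00017,0],"twist": 0},
    {"grip": 0.3,"delta_pos": [0,0,0],"twist": 0}
  ]
}}

```text
clock: 9.07
position: [0.4944, 0.0101, 0.0457]
ee_rot: [-0.404, -0.58, -0.405, 0.581]
contact_force: [-3.7, 1.7, 0.9]
width: 0.0369
```

{"op": "step_arm", "data": {
  "increments": [
    {"grip": 0.3,"delta_pos": [0.00047,-0.00017,0],"twist": 0},
    {"grip": 0.3,"delta_pos": [0,0,0],"twist": 0}
  ]
}}

```text
clock: 9.23
position: [0.4945, 0.0101, 0.0456]
ee_rot: [-0.404, -0.579, -0.405, 0.581]
contact_force: [-5.5, 1.6, 0.7]
width: 0.0372
```

{"op": "step_arm", "data": {
  "increments": [
    {"grip": 0.3,"delta_pos": [-0.00188,0.00068,0],"twist": 0},
    {"grip": 0.3,"delta_pos": [-0.00188,0.00068,0],"twist": 0},
    {"grip": 0.3,"delta_pos": [-0.00188,0.00068,0],"twist": 0},
    {"grip": 0.3,"delta_pos": [-0.00094,0.00034,0],"twist": 0},
    {"grip": 0.3,"delta_pos": [0,0,0],"twist": 0},
    {"grip": 0.3,"delta_pos": [0,0,0],"twist": 0}
  ]
}}

```text
clock: 9.73
position: [0.4906, 0.0118, 0.0462]
ee_rot: [0.405, 0.581, 0.404, -0.579]
contact_force: [1.9, 0.0, -1.7]
width: 0.0368
```

{"op": "step_arm", "data": {
  "increments": [
    {"grip": 0.3,"delta_pos": [-0.00094,0.00034,0],"twist": 0},
    {"grip": 0.3,"delta_pos": [0,0,0],"twist": 0},
    {"grip": 0.3,"delta_pos": [0,0,0],"twist": 0}
  ]
}}

```text
clock: 9.98
position: [0.4893, 0.0122, 0.0462]
ee_rot: [0.405, 0.581, 0.404, -0.58]
contact_force: [1.9, -1.1, -0.7]
width: 0.0368
```

{"op": "step_arm", "data": {
  "increments": [
    {"grip": 0.3,"delta_pos": [-0.00094,0.00034,0],"twist": 0},
    {"grip": 0.3,"delta_pos": [0,0,0],"twist": 0},
    {"grip": 0.3,"delta_pos": [0,0,0],"twist": 0}
  ]
}}

```text
clock: 10.23
position: [0.4876, 0.0127, 0.0459]
ee_rot: [0.404, 0.58, 0.404, -0.58]
contact_force: [1.6, -0.8, -0.4]
width: 0.0366
```

{"op": "step_arm", "data": {
  "increments": [
    {"grip": 0.3,"delta_pos": [-0.00047,0.00017,0],"twist": 0},
    {"grip": 0.3,"delta_pos": [0,0,0],"twist": 0},
    {"grip": 0.3,"delta_pos": [0,0,0],"twist": 0}
  ]
}}

```text
clock: 10.48
position: [0.487, 0.0129, 0.0458]
ee_rot: [0.404, 0.58, 0.404, -0.58]
contact_force: [2.1, -1.1, -0.7]
width: 0.0369
```

{"op": "step_arm", "data": {
  "increments": [
    {"grip": 0.3,"delta_pos": [-0.00047,0.00017,0],"twist": 0},
    {"grip": 0.3,"delta_pos": [0,0,0],"twist": 0},
    {"grip": 0.3,"delta_pos": [0,0,0],"twist": 0}
  ]
}}

```text
clock: 10.73
position: [0.4868, 0.013, 0.0459]
ee_rot: [0.405, 0.58, 0.404, -0.58]
contact_force: [2.4, -0.9, -0.9]
width: 0.0371
```

```bash
python3 - <<'E'
from plan import *
p=np.array([.5335,-.0755,-.349]); m=np.array([.4907,.0116]); q=inv(p,m); print(q)
e=W(p,(-70,q[1],0))[:2]; p[:2]+=m-e; np.save('p.npy',p); print(p,inv(p,m))
y0=inv(p,m)[1]; LA=y0+10
print('A dir per 6mm',(pose(p,6,y0)[0]-pose(p,0,y0)[0])*1e3, 'LA',LA)
ss=[66.]+[LA+80*np.pi/2*i/30 for i in range(0,31)]; rows(p,y0,ss)
E
```

```text
[-70.00437278  67.2133751 ]
[ 0.53349589 -0.0754985  -0.349     ] [-70.         67.2133751]
A dir per 6mm [-2.05174958 -5.63829085] LA 77.21337509770828
77.21337509770828 [ -3.83 -10.54] 0.0
81.40216530249467 [-0.85 -4.12] 3.0
85.59095550728107 [-1.11 -4.01] 3.0
89.77974571206745 [-0.9  -4.06] 3.0
93.96853591685384 [-0.69 -4.11] 3.0
98.15732612164024 [-0.47 -4.14] 3.0
102.34611632642662 [-0.25 -4.15] 3.0
106.53490653121301 [-0.04 -4.16] 3.0
110.7236967359994 [ 0.18 -4.16] 3.0
114.9124869407858 [ 0.4  -4.14] 3.0
119.1012771455722 [ 0.62 -4.12] 3.0
123.29006735035858 [ 0.83 -4.08] 3.0
127.47885755514497 [ 1.04 -4.03] 3.0
131.66764775993136 [ 1.25 -3.97] 3.0
135.85643796471774 [ 1.46 -3.9 ] 3.0
140.04522816950413 [ 1.66 -3.82] 3.0
144.23401837429054 [ 1.86 -3.72] 3.0
148.42280857907693 [ 2.05 -3.62] 3.0
152.61159878386331 [ 2.24 -3.51] 3.0
156.80038898864973 [ 2.42 -3.39] 3.0
160.9891791934361 [ 2.59 -3.26] 3.0
165.1779693982225 [ 2.76 -3.12] 3.0
169.3667596030089 [ 2.92 -2.97] 3.0
173.55554980779527 [ 3.07 -2.81] 3.0
177.74434001258163 [ 3.21 -2.65] 3.0
181.93313021736805 [ 3.35 -2.48] 3.0
186.12192042215443 [ 3.47 -2.3 ] 3.0
190.31071062694082 [ 3.59 -2.11] 3.0
194.49950083172723 [ 3.69 -1.92] 3.0
198.6882910365136 [ 3.79 -1.73] 3.0
202.8770812413 [ 3.87 -1.53] 3.0
```

{"op": "step_arm", "data": {
  "increments": [
    {"grip": 0.3,"delta_pos": [0.00188,-0.00068,0],"twist": 0},
    {"grip": 0.3,"delta_pos": [0.00188,-0.00068,0],"twist": 0},
    {"grip": 0.3,"delta_pos": [0.00066,-0.00024,0],"twist": 0},
    {"grip": 0.3,"delta_pos": [0,0,0],"twist": 0}
  ]
}}

```text
clock: 11.07
position: [0.4901, 0.0116, 0.0455]
ee_rot: [-0.404, -0.58, -0.405, 0.581]
contact_force: [-0.1, -0.5, -1.7]
width: 0.0366
```

{"op": "step_arm", "data": {
  "increments": [
    {"grip": 0.3,"delta_pos": [-0.00137,-0.00376,0],"twist": 0},
    {"grip": 0.3,"delta_pos": [-0.00205,-0.00564,0],"twist": 0},
    {"grip": 0.3,"delta_pos": [-0.00205,-0.00564,0],"twist": 0},
    {"grip": 0.3,"delta_pos": [-0.00205,-0.00564,0],"twist": 0},
    {"grip": 0.3,"delta_pos": [-0.00205,-0.00564,0],"twist": 0},
    {"grip": 0.3,"delta_pos": [-0.00205,-0.00564,0],"twist": 0}
  ]
}}

```text
clock: 11.57
position: [0.479, -0.0212, 0.0458]
ee_rot: [0.404, 0.58, 0.404, -0.58]
contact_force: [1.1, 1.4, -1.9]
width: 0.037
```

{"op": "step_arm", "data": {
  "increments": [
    {"grip": 0.3,"delta_pos": [-0.00205,-0.00564,0],"twist": 0},
    {"grip": 0.3,"delta_pos": [-0.00205,-0.00564,0],"twist": 0},
    {"grip": 0.3,"delta_pos": [-0.00205,-0.00564,0],"twist": 0},
    {"grip": 0.3,"delta_pos": [-0.00205,-0.00564,0],"twist": 0},
    {"grip": 0.3,"delta_pos": [0,0,0],"twist": 0}
  ]
}}

```text
clock: 11.98
position: [0.4706, -0.0443, 0.0459]
ee_rot: [-0.404, -0.58, -0.404, 0.58]
contact_force: [0.4, 0.2, -2.1]
width: 0.0371
```

```bash
python3 - <<'E'
from plan import *
p=np.load('p.npy'); s=manip.get_state(); print(inv(p,s['position']),s['contact_force'])
E
```

```text
[-69.82312364   7.83979989] [ 0.43469037  0.22374037 -2.06751279]
```

{"op": "step_arm", "data": {
  "increments": [
    {"grip": 0.3,"delta_pos": [-0.00205,-0.00564,0],"twist": 0},
    {"grip": 0.3,"delta_pos": [-0.00205,-0.00564,0],"twist": 0},
    {"grip": 0.3,"delta_pos": [-0.00205,-0.00564,0],"twist": 0},
    {"grip": 0.3,"delta_pos": [-0.00085,-0.00412,0],"twist": 3},
    {"grip": 0.3,"delta_pos": [-0.00111,-0.00401,0],"twist": 3},
    {"grip": 0.3,"delta_pos": [-0.0009,-0.00406,0],"twist": 3},
    {"grip": 0.3,"delta_pos": [-0.00069,-0.00411,0],"twist": 3},
    {"grip": 0.3,"delta_pos": [-0.00047,-0.00414,0],"twist": 3}
  ]
}}

```text
clock: 12.65
position: [0.4605, -0.0806, 0.0459]
ee_rot: [0.477, 0.522, 0.477, -0.522]
contact_force: [0.1, 2.0, 0.0]
width: 0.0366
```

```bash
cat > chk.py <<'E'
from plan import *
p=np.load('p.npy'); s=manip.get_state(); q=inv(p,s['position'])
F=s['contact_force']; c,sn=np.cos(p[2]),np.sin(p[2]); print('board',q.round(2),'F board',round(c*F[0]+sn*F[1],1),round(-sn*F[0]+c*F[1],1),round(F[2],1))
v=q-np.array([10,-10]); print('R',np.hypot(*v),'ang',np.degrees(np.arctan2(-v[1],-v[0])))
w=s['ee_rot']; M=Ro.from_quat([w[1],w[2],w[3],w[0]]).as_matrix(); print('yaw jaw rel board x',np.degrees(np.arctan2(M[1,1],M[0,1])-p[2])%180,s['clock'])
E
python3 chk.py
```

```text
board [-66.86 -29.79] F board -0.6 1.9 0.0
R 79.37019501865159 ang 14.440231610494672
yaw jaw rel board x 14.89192982349849 12.65
```

{"op": "step_arm", "data": {
  "increments": [
    {"grip": 0.3,"delta_pos": [-0.00025,-0.00415,0],"twist": 3},
    {"grip": 0.3,"delta_pos": [-4e-05,-0.00416,0],"twist": 3},
    {"grip": 0.3,"delta_pos": [0.00018,-0.00416,0],"twist": 3},
    {"grip": 0.3,"delta_pos": [0.0004,-0.00414,0],"twist": 3},
    {"grip": 0.3,"delta_pos": [0.00062,-0.00412,0],"twist": 3}
  ]
}}

```text
clock: 13.07
position: [0.4609, -0.1012, 0.0458]
ee_rot: [0.541, 0.455, 0.542, -0.455]
contact_force: [-0.3, 2.2, -1.1]
width: 0.0371
```

```bash
python3 chk.py
```

```text
board [-59.39 -48.96] F board -1.0 2.0 -1.1
R 79.57622134316708 ang 29.310747118591497
yaw jaw rel board x 29.895930213245116 13.0667
```

{"op": "step_arm", "data": {
  "increments": [
    {"grip": 0.3,"delta_pos": [0.00083,-0.00408,0],"twist": 3},
    {"grip": 0.3,"delta_pos": [0.00104,-0.00403,0],"twist": 3},
    {"grip": 0.3,"delta_pos": [0.00125,-0.00397,0],"twist": 3},
    {"grip": 0.3,"delta_pos": [0.00146,-0.0039,0],"twist": 3},
    {"grip": 0.3,"delta_pos": [0.00166,-0.00382,0],"twist": 3},
    {"grip": 0.3,"delta_pos": [0.00186,-0.00372,0],"twist": 3}
  ]
}}

```text
clock: 13.57
position: [0.4686, -0.1246, 0.0456]
ee_rot: [0.605, 0.365, 0.607, -0.365]
contact_force: [-0.8, 2.1, -0.8]
width: 0.0369
```

```bash
python3 chk.py
```

```text
board [-44.2  -68.35] F board -1.4 1.7 -0.8
R 79.63862614862363 ang 47.11136815202908
yaw jaw rel board x 47.905885835854285 13.5667
```

{"op": "step_arm", "data": {
  "increments": [
    {"grip": 0.3,"delta_pos": [0.00205,-0.00362,0],"twist": 3},
    {"grip": 0.3,"delta_pos": [0.00224,-0.00351,0],"twist": 3},
    {"grip": 0.3,"delta_pos": [0.00242,-0.00339,0],"twist": 3},
    {"grip": 0.3,"delta_pos": [0.00259,-0.00326,0],"twist": 3},
    {"grip": 0.3,"delta_pos": [0.00276,-0.00312,0],"twist": 3},
    {"grip": 0.3,"delta_pos": [0.00292,-0.00297,0],"twist": 3}
  ]
}}

```text
clock: 14.07
position: [0.4833, -0.1445, 0.0455]
ee_rot: [0.654, 0.265, 0.657, -0.265]
contact_force: [-1.2, 1.0, 0.5]
width: 0.0372
```

```bash
python3 chk.py
```

```text
board [-23.61 -82.01] F board -1.5 0.6 0.5
R 79.46812167683888 ang 64.9801804351186
yaw jaw rel board x 65.91045608686304 14.0667
```

{"op": "step_arm", "data": {
  "increments": [
    {"grip": 0.3,"delta_pos": [0.00307,-0.00281,0],"twist": 3},
    {"grip": 0.3,"delta_pos": [0.00321,-0.00265,0],"twist": 3},
    {"grip": 0.3,"delta_pos": [0.00335,-0.00248,0],"twist": 3},
    {"grip": 0.3,"delta_pos": [0.00347,-0.0023,0],"twist": 3}
  ]
}}

```text
clock: 14.4
position: [0.4963, -0.1548, 0.0455]
ee_rot: [0.678, 0.195, 0.681, -0.195]
contact_force: [-1.5, 0.1, -0.8]
width: 0.0368
```

{"op": "step_arm", "data": {
  "increments": [
    {"grip": 0.3,"delta_pos": [0.00359,-0.00211,0],"twist": 3},
    {"grip": 0.3,"delta_pos": [0.00369,-0.00192,0],"twist": 3},
    {"grip": 0.3,"delta_pos": [0.00379,-0.00173,0],"twist": 3},
    {"grip": 0.3,"delta_pos": [0.00387,-0.00153,0],"twist": 3}
  ]
}}

```text
clock: 14.73
position: [0.5112, -0.1622, 0.0454]
ee_rot: [0.695, 0.123, 0.698, -0.123]
contact_force: [-2.2, 0.1, 0.3]
width: 0.0369
```

```bash
python3 chk.py
```

```text
board [  8.69 -89.1 ] F board -2.1 -0.7 0.3
R 79.10957546054863 ang 89.05309805331882
yaw jaw rel board x 89.9275167514913 14.7333
```

{"op": "step_arm", "data": {
  "increments": [
    {"grip": 0.3,"delta_pos": [0.00453,-0.00218,0],"twist": 0},
    {"grip": 0.3,"delta_pos": [0.0047,-0.00171,0],"twist": 0},
    {"grip": 0.3,"delta_pos": [0.0047,-0.00171,0],"twist": 0},
    {"grip": 0.3,"delta_pos": [0.0047,-0.00171,0],"twist": 0},
    {"grip": 0.3,"delta_pos": [0.0047,-0.00171,0],"twist": 0}
  ]
}}

```text
clock: 15.15
position: [0.5366, -0.1713, 0.0457]
ee_rot: [0.696, 0.124, 0.696, -0.124]
contact_force: [-2.1, 0.9, -3.1]
width: 0.037
```

```bash
python3 chk.py
```

```text
board [ 35.69 -89.  ] F board -2.3 0.1 -3.1
R 83.07346227554503 ang 108.01230113767204
yaw jaw rel board x 89.72899238728252 15.15
```

{"op": "step_arm", "data": {
  "increments": [
    {"grip": 0.3,"delta_pos": [0.00282,-0.00103,0],"twist": 0},
    {"grip": 0.3,"delta_pos": [0.00282,-0.00103,0],"twist": 0},
    {"grip": 0.3,"delta_pos": [0.00282,-0.00103,0],"twist": 0}
  ]
}}

```text
clock: 15.4
position: [0.5447, -0.1741, 0.0458]
ee_rot: [0.696, 0.124, 0.696, -0.124]
contact_force: [-0.6, -0.4, -1.2]
width: 0.037
```

{"op": "step_arm", "data": {
  "increments": [
    {"grip": 0.3,"delta_pos": [0.00188,-0.00068,0],"twist": 0},
    {"grip": 0.3,"delta_pos": [0.00188,-0.00068,0],"twist": 0}
  ]
}}

```text
clock: 15.57
position: [0.5486, -0.1755, 0.0458]
ee_rot: [0.696, 0.124, 0.696, -0.124]
contact_force: [-1.7, 0.4, -0.3]
width: 0.0369
```

{"op": "step_arm", "data": {
  "increments": [
    {"grip": 0.3,"delta_pos": [0.00188,-0.00068,0],"twist": 0},
    {"grip": 0.3,"delta_pos": [0.00188,-0.00068,0],"twist": 0}
  ]
}}

```text
clock: 15.73
position: [0.5523, -0.1769, 0.0458]
ee_rot: [0.696, 0.124, 0.696, -0.124]
contact_force: [-0.7, -0.3, -0.6]
width: 0.0372
```

{"op": "step_arm", "data": {
  "increments": [
    {"grip": 0.3,"delta_pos": [0.00188,-0.00068,0],"twist": 0},
    {"grip": 0.3,"delta_pos": [0.00188,-0.00068,0],"twist": 0}
  ]
}}

```text
clock: 15.9
position: [0.5562, -0.1783, 0.0458]
ee_rot: [0.696, 0.124, 0.696, -0.124]
contact_force: [-2.0, 1.5, -2.9]
width: 0.0367
```

```bash
python3 chk.py
```

```text
board [ 56.47 -88.86] F board -2.4 0.7 -2.9
R 91.53832575279762 ang 120.51008376717928
yaw jaw rel board x 89.74816214453367 15.9
```

{"op": "step_arm", "data": {
  "increments": [
    {"grip": 0.3,"delta_pos": [0.00188,-0.00068,0],"twist": 0},
    {"grip": 0.3,"delta_pos": [0.00188,-0.00068,0],"twist": 0},
    {"grip": 0.3,"delta_pos": [0.00188,-0.00068,0],"twist": 0}
  ]
}}

```text
clock: 16.15
position: [0.5618, -0.1803, 0.0458]
ee_rot: [0.696, 0.124, 0.696, -0.124]
contact_force: [-1.3, 0.5, -3.1]
width: 0.0369
```

{"op": "step_arm", "data": {
  "increments": [
    {"grip": 0.3,"delta_pos": [0.00188,-0.00068,0],"twist": 0},
    {"grip": 0.3,"delta_pos": [0.00188,-0.00068,0],"twist": 0},
    {"grip": 0.3,"delta_pos": [0.00188,-0.00068,0],"twist": 0}
  ]
}}

```text
clock: 16.4
position: [0.5675, -0.1824, 0.0458]
ee_rot: [0.696, 0.124, 0.696, -0.124]
contact_force: [-1.7, 0.1, -1.9]
width: 0.0371
```

{"op": "step_arm", "data": {
  "increments": [
    {"grip": 0.3,"delta_pos": [0.00188,-0.00068,0],"twist": 0},
    {"grip": 0.3,"delta_pos": [0.00188,-0.00068,0],"twist": 0},
    {"grip": 0.3,"delta_pos": [0,0,0],"twist": 0}
  ]
}}

```text
clock: 16.65
position: [0.5718, -0.184, 0.0459]
ee_rot: [0.696, 0.124, 0.696, -0.124]
contact_force: [-0.0, 0.6, -2.0]
width: 0.0372
```

```bash
python3 chk.py; python3 - <<'E'
from plan import *
d=save('scene','pics/a5.png'); e=save('side','pics/s5.png'); p=np.load('p.npy')
C=lambda d,u,v,w,h,k:cv2.resize(cv2.cvtColor(d['img'],cv2.COLOR_RGB2BGR)[v:v+h,u:u+w],None,fx=k,fy=k,interpolation=cv2.INTER_CUBIC)
cv2.imwrite('pics/m5.png',np.hstack([C(e,210,140,80,60,5),C(d,190,245,80,60,5)]))
E
```

```text
board [ 73.08 -88.86] F board -0.2 0.6 -2.0
R 100.98920745385313 ang 128.65628082678288
yaw jaw rel board x 89.75347586438431 16.65
```

View pics/m5.png

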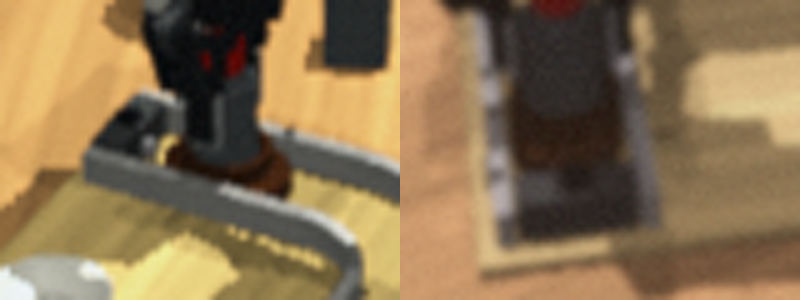

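The bottle stands in the carrier, and the gap to the stop is about 10 mm. From here I'll feel forward in 1 mm rows.

{"op": "step_arm", "data": {
  "increments": [
    {"grip": 0.3,"delta_pos": [0.00094,-0.00034,0],"twist": 0},
    {"grip": 0.3,"delta_pos": [0.00094,-0.00034,0],"twist": 0},
    {"grip": 0.3,"delta_pos": [0.00094,-0.00034,0],"twist": 0}
  ]
}}

```text
clock: 17.0
position: [0.5734, -0.1845, 0.0459]
ee_rot: [0.696, 0.124, 0.696, -0.124]
contact_force: [-2.5, 0.8, 0.5]
width: 0.0371
```

{"op": "step_arm", "data": {
  "increments": [
    {"grip": 0.3,"delta_pos": [0.00094,-0.00034,0],"twist": 0},
    {"grip": 0.3,"delta_pos": [0.00094,-0.00034,0],"twist": 0},
    {"grip": 0.3,"delta_pos": [0.00094,-0.00034,0],"twist": 0}
  ]
}}

```text
clock: 17.25
position: [0.5767, -0.1857, 0.0458]
ee_rot: [0.696, 0.124, 0.696, -0.124]
contact_force: [-2.6, 0.8, -0.3]
width: 0.0373
```

{"op": "step_arm", "data": {
  "increments": [
    {"grip": 0.3,"delta_pos": [0.00094,-0.00034,0],"twist": 0},
    {"grip": 0.3,"delta_pos": [0.00094,-0.00034,0],"twist": 0}
  ]
}}

```text
clock: 17.42
position: [0.5787, -0.1864, 0.0458]
ee_rot: [0.696, 0.124, 0.696, -0.124]
contact_force: [-2.1, 0.8, 0.0]
width: 0.0363
```

{"op": "step_arm", "data": {
  "increments": [
    {"grip": 0.3,"delta_pos": [0.00094,-0.00034,0],"twist": 0},
    {"grip": 0.3,"delta_pos": [0.00094,-0.00034,0],"twist": 0}
  ]
}}

```text
clock: 17.58
position: [0.5805, -0.1871, 0.0458]
ee_rot: [0.696, 0.124, 0.696, -0.124]
contact_force: [-2.3, 1.0, -0.4]
width: 0.0367
```

{"op": "step_arm", "data": {
  "increments": [
    {"grip": 0.3,"delta_pos": [0.00094,-0.00034,0],"twist": 0},
    {"grip": 0.3,"delta_pos": [0,0,0],"twist": 0}
  ]
}}

```text
clock: 17.75
position: [0.5817, -0.1875, 0.0458]
ee_rot: [0.696, 0.124, 0.696, -0.124]
contact_force: [-1.5, 0.6, -1.2]
width: 0.0374
```

{"op": "step_arm", "data": {
  "increments": [
    {"grip": 0.3,"delta_pos": [0.00094,-0.00034,0],"twist": 0},
    {"grip": 0.3,"delta_pos": [0,0,0],"twist": 0}
  ]
}}

```text
clock: 17.92
position: [0.5825, -0.1878, 0.0457]
ee_rot: [0.696, 0.124, 0.696, -0.124]
contact_force: [-1.3, 1.0, -1.3]
width: 0.0368
```

{"op": "step_arm", "data": {
  "increments": [
    {"grip": 0.3,"delta_pos": [0.00094,-0.00034,0],"twist": 0},
    {"grip": 0.3,"delta_pos": [0,0,0],"twist": 0}
  ]
}}

```text
clock: 18.08
position: [0.5835, -0.1882, 0.0458]
ee_rot: [0.696, 0.124, 0.696, -0.124]
contact_force: [-0.8, 0.8, -3.2]
width: 0.037
```

{"op": "step_arm", "data": {
  "increments": [
    {"grip": 0.3,"delta_pos": [0.00094,-0.00034,0],"twist": 0},
    {"grip": 0.3,"delta_pos": [0,0,0],"twist": 0}
  ]
}}

```text
clock: 18.25
position: [0.5844, -0.1885, 0.0458]
ee_rot: [0.696, 0.124, 0.696, -0.124]
contact_force: [-1.6, 0.7, -2.9]
width: 0.0371
```

{"op": "step_arm", "data": {
  "increments": [
    {"grip": 0.3,"delta_pos": [0.00094,-0.00034,0],"twist": 0},
    {"grip": 0.3,"delta_pos": [0,0,0],"twist": 0}
  ]
}}

```text
clock: 18.42
position: [0.5854, -0.1889, 0.0458]
ee_rot: [0.696, 0.124, 0.696, -0.124]
contact_force: [-0.5, 0.7, -1.6]
width: 0.037
```

{"op": "step_arm", "data": {
  "increments": [
    {"grip": 0.3,"delta_pos": [0.00094,-0.00034,0],"twist": 0},
    {"grip": 0.3,"delta_pos": [0,0,0],"twist": 0}
  ]
}}

```text
clock: 18.58
position: [0.586, -0.1891, 0.0458]
ee_rot: [0.696, 0.124, 0.696, -0.124]
contact_force: [-2.9, 0.5, -1.2]
width: 0.0369
```

{"op": "step_arm", "data": {
  "increments": [
    {"grip": 0.3,"delta_pos": [0.00094,-0.00034,0],"twist": 0},
    {"grip": 0.3,"delta_pos": [0,0,0],"twist": 0}
  ]
}}

```text
clock: 18.75
position: [0.5861, -0.1891, 0.0457]
ee_rot: [0.695, 0.124, 0.697, -0.124]
contact_force: [-4.6, 1.1, 0.9]
width: 0.0369
```

{"op": "step_arm", "data": {
  "increments": [
    {"grip": 0.3,"delta_pos": [0.00094,-0.00034,0],"twist": 0},
    {"grip": 0.3,"delta_pos": [0,0,0],"twist": 0}
  ]
}}

```text
clock: 18.92
position: [0.5862, -0.1892, 0.0456]
ee_rot: [0.695, 0.124, 0.697, -0.124]
contact_force: [-6.1, 1.9, 1.8]
width: 0.037
```

{"op": "step_arm", "data": {
  "increments": [
    {"grip": 0.3,"delta_pos": [0.00094,-0.00034,0],"twist": 0},
    {"grip": 0.3,"delta_pos": [0,0,0],"twist": 0}
  ]
}}

```text
clock: 19.08
position: [0.5863, -0.1892, 0.0455]
ee_rot: [0.694, 0.125, 0.698, -0.124]
contact_force: [-7.2, 2.1, 2.2]
width: 0.0367
```

Position has stalled while the force climbs to about 7 N, so this is the stop face. I'll ease off, release and retreat.

{"op": "step_arm", "data": {
  "increments": [
    {"grip": 0.3,"delta_pos": [-0.00094,0.00034,0],"twist": 0},
    {"grip": 0.3,"delta_pos": [-0.00094,0.00034,-0.0005],"twist": 0},
    {"grip": 0.3,"delta_pos": [0,0,0],"twist": 0}
  ]
}}

```text
clock: 19.33
position: [0.5862, -0.1892, 0.0454]
ee_rot: [0.696, 0.124, 0.697, -0.124]
contact_force: [-4.9, 0.9, 0.5]
width: 0.037
```

{"op": "step_arm", "data": {
  "increments": [
    {"grip": 0.5,"delta_pos": [0,0,0],"twist": 0},
    {"grip": 0.5,"delta_pos": [0,0,0],"twist": 0},
    {"grip": 0.65,"delta_pos": [0,0,0],"twist": 0},
    {"grip": 0.65,"delta_pos": [0,0,0],"twist": 0},
    {"grip": 0.65,"delta_pos": [0,0,0],"twist": 0},
    {"grip": 0.65,"delta_pos": [0,0,0],"twist": 0}
  ]
}}

```text
clock: 19.83
position: [0.5875, -0.1896, 0.0455]
ee_rot: [0.696, 0.124, 0.696, -0.124]
contact_force: [-0.4, 0.7, -0.8]
width: 0.0555
```

{"op": "step_arm", "data": {
  "increments": [
    {"grip": 0.65,"delta_pos": [0,0,0.01],"twist": 0},
    {"grip": 0.65,"delta_pos": [0,0,0.02],"twist": 0},
    {"grip": 0.65,"delta_pos": [0,0,0.03],"twist": 0},
    {"grip": 0.65,"delta_pos": [0,0,0.035],"twist": 0},
    {"grip": 0.65,"delta_pos": [0,0,0.035],"twist": 0},
    {"grip": 0.65,"delta_pos": [0,0,0.03],"twist": 0},
    {"grip": 0.65,"delta_pos": [0,0,0],"twist": 0},
    {"grip": 0.65,"delta_pos": [0,0,0],"twist": 0}
  ]
}}

```text
clock: 20.5
position: [0.5883, -0.19, 0.2086]
ee_rot: [0.698, 0.124, 0.694, -0.125]
contact_force: [0.5, 0.6, -0.7]
width: 0.0554
```

```bash
python3 - <<'E'
from plan import *
st=manip.get_state(); w=save('wrist','pics/w6.png'); d=save('scene','pics/a6.png'); e=save('side','pics/s6.png'); print(st['position'],st['contact_force'],st['clock'])
C=lambda d,u,v,W_,h,k:cv2.resize(cv2.cvtColor(d['img'],cv2.COLOR_RGB2BGR)[v:v+h,u:u+W_],None,fx=k,fy=k,interpolation=cv2.INTER_CUBIC)
cv2.imwrite('pics/m6.png',np.hstack([np.vstack([C(e,210,120,80,60,5),C(d,190,235,80,60,5)]),C(w,180,80,200,300,2)]))
E
```

```text
[ 0.5883061  -0.18997016  0.20857742] [ 0.5160472   0.62744116 -0.6576448 ] 20.5
```

View pics/m6.png

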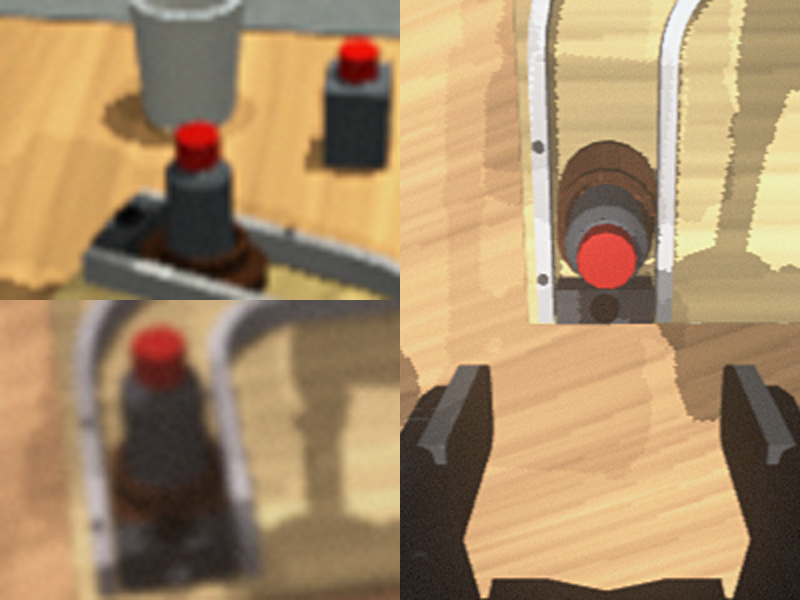

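The bottle stands upright in the carrier and the carrier is up against the stop. I'll check the gap numerically, from the shoe's rear edge at (283,150) to the top edge of the stop's face at (283,219). The channel width gives the scale.

```bash
python3 - <<'E'
from plan import *
p=np.load('p.npy'); st=manip.get_state(); w=wcam(st,manip.get_image('wrist'))
f=lambda X,Y:(180+(X-400+.5)/2-.5,80+(Y+.5)/2-.5)
r=ray(w,f(607,140),.022); s=ray(w,f(607,278),.032); print('rear',inv(p,r),'face',inv(p,s),'gap',inv(p,s)[0]-inv(p,r)[0]-76)
L=ray(w,f(551,200),.028);Rr=ray(w,f(657,200),.028); print('channel',1e3*np.linalg.norm(L-Rr))
E
```

```text
rear [ 43.82951952 -87.13094865] face [113.152279   -87.39989376] gap -6.677240518197507
channel 53.55449296640974
```

```bash
python3 -c "
from rig import manip
print(manip.sign_off(), manip.get_state()['clock'])"
```

```text
the job is handed in; nothing more can be done
the job is handed in; nothing more can be done
```

The round bottle is standing in the carrier's pocket, and the loaded carrier is home against the stop. I handed the job in at about 20.6 s of the 72 s; no verdict was reported.

**How it went:** I gripped the round bottle twice, at two angles, to centre it, then lowered it into the pocket without contact. I felt both rails to find the middle of the channel. Then I pushed the carrier by the held bottle, turning it with the bend. The force readings stayed near 2–3 N on the way.

**At the stop:** the carrier stalled hard at about x = 87 mm in the board frame, which puts the stop's face at about 125. The sensed force there rose to about 7.5 N. I eased off, released the bottle and lifted clear.

**Last checks:**
- **By sight:** the final pictures show the bottle upright in the pocket and the carrier up against the stop. The square bottle and water cup, the only bystanders in those crops, look undisturbed. I did not check the other bystanders again at the end.
- **Gap measurement:** this was inconclusive. The wrist camera gave −7 mm, or about −3 mm after scaling to the channel width. It shows no gap, but the wrist camera reads lengths about 2–5 % short.
- **Pin:** that the pin is flush rests on the hard stall and its force rise, not on a direct measurement. After letting go I did not measure whether its spring pushed the carrier back. The friction of about 2 N should hold it against under 0.5 N.

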